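Find the rocking corner of the drilling jig and press its shim flat

TASK

One corner of the plywood drilling-jig plate rocks: press down on the plate's corners with closed fingertips, one at a time, until you feel one give, and let it go. Then press the raised steel shim strip beside that corner down until it lies fully flat, leave the other three shims standing as they are, and draw back clear. Nothing is to be gripped or lifted, and the loose things on and around the jig stay where they are.

Things in the scene. Friction and masses are not known exactly. Their poses are not given: they have to be found in the camera images.
- plate_mid (a point): Middle of the top face of the plywood jig plate (160 mm along x, 180 mm along y, 18 mm thick), level, 58 mm above the bench. The plate is held at its middle over a fixed hardwood base board (200 x 350 x 20 mm) and stands on four packers hidden under its corners; one of them, a different one each time, is 6 mm too low.
- corner_1 (a point): Point to press on the plate's top face near its robot-side left (-x, +y) corner, at (-62, 70) mm in x, y from the plate's middle. Moves with the plate. Any corner may be the one that rocks: it springs down about 6 mm under some 3 N and comes back when let go; a firm corner gives under 1.5 mm.
- shim_1_pad (a point): Point to press on the shim of corner_1: the top face of its steel strip (30 mm wide, 4 mm thick), 40 mm out from its pivot, about 70 mm beyond the corner point along the plate's +y. The strip pivots at the plate's edge, reaches 60 mm out and slopes up outward about 20 degrees, end 50 mm above the bench. Pressed down it swings flat: this point goes from 45 to 32 mm above the bench.
- corner_2 (a point): Point to press on the plate's top face near its robot-side right (-x, -y) corner, at (-62, -70) mm in x, y from the plate's middle. Moves with the plate. Any corner may be the one that rocks: it springs down about 6 mm under some 3 N and comes back when let go; a firm corner gives under 1.5 mm.
- shim_2_pad (a point): Point to press on the shim of corner_2: the top face of its steel strip (30 mm wide, 4 mm thick), 40 mm out from its pivot, about 70 mm beyond the corner point along the plate's -y. The strip pivots at the plate's edge, reaches 60 mm out and slopes up outward about 20 degrees, end 50 mm above the bench. Pressed down it swings flat: this point goes from 45 to 32 mm above the bench.
- corner_3 (a point): Point to press on the plate's top face near its far right (+x, -y) corner, at (62, -70) mm in x, y from the plate's middle. Moves with the plate. Any corner may be the one that rocks: it springs down about 6 mm under some 3 N and comes back when let go; a firm corner gives under 1.5 mm.
- shim_3_pad (a point): Point to press on the shim of corner_3: the top face of its steel strip (30 mm wide, 4 mm thick), 40 mm out from its pivot, about 70 mm beyond the corner point along the plate's -y. The strip pivots at the plate's edge, reaches 60 mm out and slopes up outward about 20 degrees, end 50 mm above the bench. Pressed down it swings flat: this point goes from 45 to 32 mm above the bench.
- corner_4 (a point): Point to press on the plate's top face near its far left (+x, +y) corner, at (62, 70) mm in x, y from the plate's middle. Moves with the plate. Any corner may be the one that rocks: it springs down about 6 mm under some 3 N and comes back when let go; a firm corner gives under 1.5 mm.
- shim_4_pad (a point): Point to press on the shim of corner_4: the top face of its steel strip (30 mm wide, 4 mm thick), 40 mm out from its pivot, about 70 mm beyond the corner point along the plate's +y. The strip pivots at the plate's edge, reaches 60 mm out and slopes up outward about 20 degrees, end 50 mm above the bench. Pressed down it swings flat: this point goes from 45 to 32 mm above the bench.
- shim_1 (a joint): Swing of shim 1 in rad: about 0 to 0.03 standing up as found, 0.34 lying flat (hard stop). Stiff pivot: about 3 to 5 N at the pad moves it and it stays where it is left. Under the rocking corner it goes fully flat, which fills the gap and makes the corner firm; under a firm corner it jams at about 0.14 and stays bent.
- shim_2 (a joint): Swing of shim 2 in rad: about 0 to 0.03 standing up as found, 0.34 lying flat (hard stop). Stiff pivot: about 3 to 5 N at the pad moves it and it stays where it is left. Under the rocking corner it goes fully flat, which fills the gap and makes the corner firm; under a firm corner it jams at about 0.14 and stays bent.
- shim_3 (a joint): Swing of shim 3 in rad: about 0 to 0.03 standing up as found, 0.34 lying flat (hard stop). Stiff pivot: about 3 to 5 N at the pad moves it and it stays where it is left. Under the rocking corner it goes fully flat, which fills the gap and makes the corner firm; under a firm corner it jams at about 0.14 and stays bent.
- shim_4 (a joint): Swing of shim 4 in rad: about 0 to 0.03 standing up as found, 0.34 lying flat (hard stop). Stiff pivot: about 3 to 5 N at the pad moves it and it stays where it is left. Under the rocking corner it goes fully flat, which fills the gap and makes the corner firm; under a firm corner it jams at about 0.14 and stays bent.
- bush: Bystander: loose steel drill bush, a ring 32 mm across, 14 mm high, lying on the plate near its middle; origin at its underside.
- offcut: Bystander: loose beech offcut 40 x 25 x 18 mm lying on the plate near its middle; origin at its underside.
- plug: Bystander: loose round wooden plug, 24 mm across, 30 mm high, standing on the base board between the two shims of the +y side; origin at its underside.
- gauge: Bystander: wooden marking gauge, 70 x 28 x 60 mm stock with a 160 mm round stem, on the bench to the left; origin under the stock.
- square: Bystander: try square with a 110 mm wooden stock and a 150 mm steel blade, flat on the bench to the right; origin under the stock.
- driver: Bystander: screwdriver with a wooden handle lying beyond the jig; origin at its underside.
- plate: The jig plate itself; origin at the middle of its underside, axes as for plate_mid.

How it is judged (in metres and radians):
On the way, in this order (a step that is already met when the one before it is completed fails the run):
1. the rocking corner has been pressed down with the fingers (plate tilted over 0.035 rad, about half its rock) while all four shims still stand up (angle between plate_mid's own z axis and vertical above 0.035 rad and contact force between the fingers and plate above 0.5 N and value of joint each of shim_1, shim_2, shim_3, shim_4 below 0.08 rad), for 0.05 s.
2. one shim, that of the rocking corner, lies flat, the other three stand up and the plate is level (((value of joint shim_1 above 0.29 rad and value of joint each of shim_2, shim_3, shim_4 below 0.08 rad) or (value of joint shim_2 above 0.29 rad and value of joint each of shim_1, shim_3, shim_4 below 0.08 rad) or (value of joint shim_3 above 0.29 rad and value of joint each of shim_1, shim_2, shim_4 below 0.08 rad) or (value of joint shim_4 above 0.29 rad and value of joint each of shim_1, shim_2, shim_3 below 0.08 rad)) and angle between plate_mid's own z axis and vertical below 0.02 rad), for 0.2 s.
At the end, for the whole second after the job is handed in: The rocking corner's shim lies flat (joint over 0.29 of 0.34 rad; it cannot get there under a firm corner), the other three stand up (under 0.08 rad) and the plate is level within 0.02 rad (all of step 2); the robot touches nothing.
It fails at once if a loose bystander was lifted or moved more than 30 mm (distance of any of bush, offcut, plug, gauge, square, driver from where it was at the start of the episode above 0.03 m).
It fails at once if more than one shim was pressed (value of joint each of shim_1, shim_2 above 0.1 rad or value of joint each of shim_1, shim_3 above 0.1 rad or value of joint each of shim_1, shim_4 above 0.1 rad or value of joint each of shim_2, shim_3 above 0.1 rad or value of joint each of shim_2, shim_4 above 0.1 rad or value of joint each of shim_3, shim_4 above 0.1 rad).
It also fails if it takes over 48 s, if anything falls off the work surface, if the arm or the gripper's body presses on something with over 40 N, if the wrist force passes 120 N, or if a joint passes its speed limit or range.

ROBOT

A 6-joint arm with a two-finger parallel gripper is mounted at the origin on the work surface. World frame = base frame: x ahead of the robot, y to its left, z up, the work surface at z = 0. Lengths are in m, angles in degrees, forces in N, time in s.
With the tool pointing down it reaches from about 0.4 to 0.825 m from the base axis. Payload 7 kg.
Tool frame: the origin (TCP) lies midway between the tips of the shut fingers; the grasp point (between the pads) lies 19 mm behind it; z points along the fingers, y is the line along which they close (so a half turn about z gives the same grasp; the last joint's range is limited). The gripper opens to 88 mm and grips with 3 to 60 N. Pads are 19 mm wide; open, the fingers measure 130 mm over their backs; the gripper's body (78 mm by 193 mm) begins 47 mm behind the grasp point.
Start: joints at [93.742, 20.546, 0.682, 0, -70.136, -16.507], TCP at [0.149, 0.658, 0.227] pointing down, gripper open.
Joint ranges: [-176.03, 176.03], [-82.01, 121.73], [-58.28, 71.71], [-173.87, 95.51], [-174.79, -0.11], [-173.66, 173.66]. Speed limits (degrees/s): [136.94, 136.94, 172.46, 180, 180, 180].

INTERFACE

Orientations are given as [roll, pitch, yaw] about the fixed x, y, z axes, in that order (R = Rz(yaw) Ry(pitch) Rx(roll)).
In Python, from plant import ctrl, viewer, close_job gives the robot as it stands. The module is installed in compiled form; this text tells all that it offers.
- The arm moves only by the tool step_arm, never from a script. Its argument "moves" is a list that holds one entry, the list of rows, each a list of 5 numbers: the shift along the world's x, y, z in cm, then the turn about the world's z in rad, then the finger opening in cm, from 0 to 8.76. In form: [[[tx, ty, tz, twist, grip], ...]]. A call has 1 to 10 rows; each row shifts and turns the commanded pose from where the row before left it; what a row does not reach is not made up. A row lasts 1/10 s, in which the tool goes at most 50 mm and 8.59 degrees, less where a joint would pass 70% of its speed; a pose out of reach is approached as far as the arm can. A call with a gripper value outside its range is refused whole. The fingers move at their own pace and stop on an object; the grip force is fixed at half the most. Time passes only in rows, so rows that do not move let the fingers close. It gives the time, the measured TCP pose, the force, the opening and the grip force at its end, in the units of the state.
- ctrl.get_obs(): the state, without advancing time (a new reading comes with each control period).
- viewer.snapshot(name): name is "scene" or "top" or "wrist"; returns (picture, depth): 384x512x3 uint8, blue, green, red; 384x512 float32, m along the optical axis (not along the pixel's ray), 0 where there is no reading.
- viewer.camera_info(name): a dict with "camera_matrix" (3x3 intrinsics, pixels), "eye" and "orientation" of the camera in the world. Camera axes: x right, y down, z forward; pixel columns grow to the right and rows downward; lengths in m; the calibration is good to about 2 mm. A picture is of the moment at which its call begins: read the wrist's pose just before it. camera_info takes no time and is no camera call; for the wrist camera it gives the pose at the moment of the call.
- close_job(): hands the job in; it is judged then, once.
The state is a dict: "clock": time; "joint_pos": joint angles; "qvel": joint speeds; "tau": joint torques, N m; "tool_pos": TCP position; "orientation": TCP orientation; "force": force on the tool from outside, world axes, zero at the start; "moment": the same for the moment, N m; "opening": finger opening in m; "gripper_force": force on a finger pad.
Only numpy, scipy, OpenCV 4.12 (cv2) and the standard library are available. Lean on these libraries where they do the work, as an engineer would, in place of code of your own. Each camera call takes 0.05 s, during which the arm holds its last target. There are 200 camera calls.

## Working session

There is one attempt and no reset: what is moved stays moved. The work goes in short steps, Python scripts to look and compute and a tool call to move; the robot and the scene stay as the last step left them, time stands still between calls to the robot, and variables do not carry over. Pictures are saved under pics/ and viewed, at most 10 in all, crops included, and the job is handed in when it is done.

Besides the shell and the picture viewer there is one more tool, called by a JSON object that holds its "name" and its "arguments". step_arm: Moves the arm, as the interface text tells. Its arguments: {"type":"object","properties":{"moves":{"type":"array","items":{"type":"array","items":{"type":"array","items":{"type":"number"}}}}},"required":["moves"]}

```bash
mkdir -p pics
python3 - <<'E'
from plant import ctrl, viewer
import cv2,numpy as np
for n in("scene","top"):
    p,d=viewer.snapshot(n); cv2.imwrite(f"pics/{n}0.png",p); np.save(n+"_d.npy",d); np.save(n+"_p.npy",p)
    c=viewer.camera_info(n); print(n,c)
print(ctrl.get_obs())
E
```

```text
scene {'camera_matrix': array([[454.26262989,   0.        , 258.39245036],
       [  0.        , 454.26262989, 194.01604639],
       [  0.        ,   0.        ,   1.        ]]), 'eye': array([1.37317731, 0.498014  , 0.99661814]), 'orientation': array([-134.81664652,   -0.82733268,  123.98620239])}
top {'camera_matrix': array([[416.27829326,   0.        , 250.60054099],
       [  0.        , 416.27829326, 193.5317202 ],
       [  0.        ,   0.        ,   1.        ]]), 'eye': array([ 0.29140015, -0.02249368,  1.59598279]), 'orientation': array([-169.55609613,    0.27977827,  -91.31482653])}
{'clock': 0.1, 'joint_pos': array([ 9.37420351e+01,  2.05857066e+01,  6.37990077e-01, -1.79595338e-02,
       -7.01367156e+01, -1.65071273e+01]), 'qvel': array([-0.08732469, -0.13201143,  0.12501744,  0.0197657 ,  0.01308681,
        0.00431407]), 'tau': array([-2.54157530e-03, -5.84167314e+01,  2.93750811e+01,  7.01563239e+00,
        1.01513753e-02, -4.60526132e-05]), 'tool_pos': array([0.14907103, 0.65786746, 0.22572618]), 'orientation': array([ 1.79914250e+02, -7.80409378e-03, -1.27712010e+01]), 'force': array([ 0.30252032, -0.21957762,  0.07922776]), 'moment': array([-0.04642077,  0.01776382, -0.01688646]), 'gripper_force': 0.0, 'opening': 0.08780636976181594}
```

View pics/top0.png

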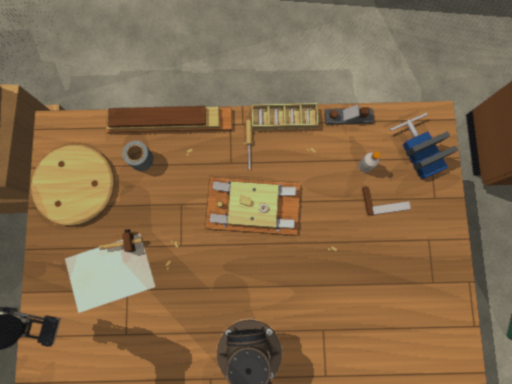

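View pics/scene0.png

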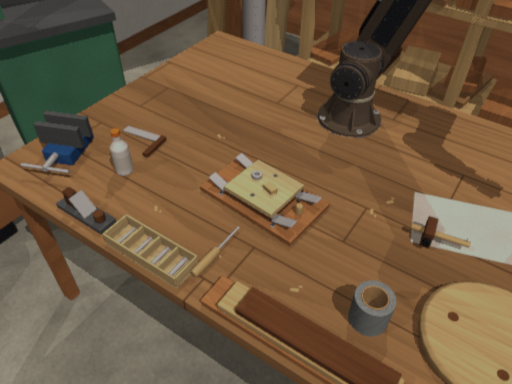

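The top view shows the jig plate at about (253,205), with the shims at (221,187), (219,220), (288,190) and (287,223). The plug is near (221,205), between the left pair. The bush (264,208) and offcut (246,202) lie on the plate. The scene view agrees.

```bash
cat > h.py <<'E'
import numpy as np,cv2
from scipy.spatial.transform import Rotation as Ro
def ray(c,uv,z):
    R=Ro.from_euler('xyz',c['orientation'],degrees=True).as_matrix()
    d=R@np.linalg.inv(c['camera_matrix'])@np.array([*uv,1.]); e=np.array(c['eye'])
    return e+d*(z-e[2])/d[2]
def plate(p,roi,lo,hi):
    hsv=cv2.cvtColor(p,cv2.COLOR_BGR2HSV); m=cv2.inRange(hsv,lo,hi)
    k=np.zeros_like(m); x0,y0,x1,y1=roi; k[y0:y1,x0:x1]=m[y0:y1,x0:x1]
    k=cv2.morphologyEx(k,cv2.MORPH_OPEN,np.ones((3,3)))
    cs,_=cv2.findContours(k,cv2.RETR_EXTERNAL,cv2.CHAIN_APPROX_NONE)
    return max(cs,key=cv2.contourArea)[:,0,:].astype(float)
E
python3 - <<'E'
from h import *
from plant import viewer
for n,roi,s in(("top",(195,170,310,240),(253,195)),("scene",(195,150,330,245),(250,187))):
    p=np.load(n+"_p.npy"); hsv=cv2.cvtColor(p,cv2.COLOR_BGR2HSV)
    print(n,hsv[s[1],s[0]])
    c=viewer.camera_info(n)
    h=hsv[s[1],s[0]].astype(int)
    ct=plate(p,roi,(max(h[0]-4,0),60,int(h[2]*.8)),(int(h[0])+5,255,255))
    w=np.array([ray(c,q,.058)[:2] for q in ct]).astype(np.float32)*1000
    print(cv2.minAreaRect(w), ct.min(0),ct.max(0))
E
```

```text
top [ 33  94 189]Traceback (most recent call last):
  File "<stdin>", line 8, in <module>
  File "h.py", line 8, in plate
    hsv=cv2.cvtColor(p,cv2.COLOR_BGR2HSV); m=cv2.inRange(hsv,lo,hi)
                                             ~~~~~~~~~~~^^^^^^^^^^^
cv2.error: OpenCV(4.12.0) :-1: error: (-5:Bad argument) in function 'inRange'
> Overload resolution failed:
>  - lowerb is not a numerical tuple
>  - Expected Ptr<cv::UMat> for argument 'lowerb'
```

Run:
```python
from h import *
from plant import viewer
for n,roi,s in(("top",(195,170,310,240),(253,195)),("scene",(195,150,330,245),(250,187))):
    p=np.load(n+"_p.npy"); hsv=cv2.cvtColor(p,cv2.COLOR_BGR2HSV)
    c=viewer.camera_info(n)
    h=[int(v) for v in hsv[s[1],s[0]]]; print(n,h)
    ct=plate(p,roi,(h[0]-6,50,int(h[2]*.75)),(h[0]+6,255,255))
    w=np.array([ray(c,q,.058)[:2] for q in ct]).astype(np.float32)*1000
    print(cv2.minAreaRect(w), ct.min(0),ct.max(0))
```

```text
top [33, 94, 189]
((558.1573486328125, -30.11219024658203), (177.70449829101562, 113.23675537109375), 84.45279693603516) [229. 182.] [277. 214.]
scene [27, 81, 173]
((543.9739379882812, -27.075347900390625), (180.59788513183594, 157.79092407226562), 84.95352935791016) [225. 164.] [300. 213.]
```

{"name": "step_arm", "arguments": {"moves": [[[2.3, -4, 0, 0.07, 0], [2.3, -4, 0, 0.066, 0], [2.3, -4, 0, 0, 0], [2.3, -4, 0, 0, 0], [2.3, -4, 0, 0, 0], [2.3, -4, 0, 0, 0], [2.3, -4, 0, 0, 0], [2.3, -4, 0, 0, 0], [2.3, -4, 0, 0, 0], [2.3, -4, 0, 0, 0]]]}}

```text
clock: 1.1
tool_pos: [0.3795, 0.2565, 0.2266]
orientation: [-180.0, -0.0, -4.9]
force: [1.6, 1.6, 0.7]
opening: 0.0131
gripper_force: 0.0
```

{"name": "step_arm", "arguments": {"moves": [[[1.5, -4, 0.5, 0, 0], [1.5, -4, 0.5, 0, 0], [1.5, -4, 0.5, 0, 0], [1.5, -4, 0.5, 0, 0], [1.5, -4, 0.5, 0, 0], [1.5, -4, 0.5, 0, 0], [1.5, -4, 0, 0, 0], [0, 0, 0, 0, 0], [0, 0, 0, 0, 0], [0, 0, 0, 0, 0]]]}}

```text
clock: 2.1
tool_pos: [0.4838, -0.0214, 0.2563]
orientation: [-180.0, 0.0, -5.0]
force: [0.3, 0.2, 0.6]
opening: 0.0006
gripper_force: 0.0
```

Run:
```python
from h import *
from plant import viewer,ctrl
o=ctrl.get_obs();print(o['clock'],o['tool_pos'],o['orientation'],o['opening'])
c=viewer.camera_info("wrist");print(c)
p,d=viewer.snapshot("wrist"); cv2.imwrite("pics/w1.png",p);np.save("w_p.npy",p);np.save("w_c.npy",c,allow_pickle=True)
```

```text
2.1 [ 0.48383264 -0.02139713  0.25632074] [-1.79997911e+02  2.84454993e-02 -4.97425644e+00] 0.0006207893939483886
{'camera_matrix': array([[326.59294827,   0.        , 254.43467451],
       [  0.        , 326.59294827, 187.73526619],
       [  0.        ,   0.        ,   1.        ]]), 'eye': array([ 0.55607823, -0.02680136,  0.4135676 ]), 'orientation': array([ 1.64447727e+02,  3.65156533e-02, -9.49621015e+01])}
```

View pics/w1.png

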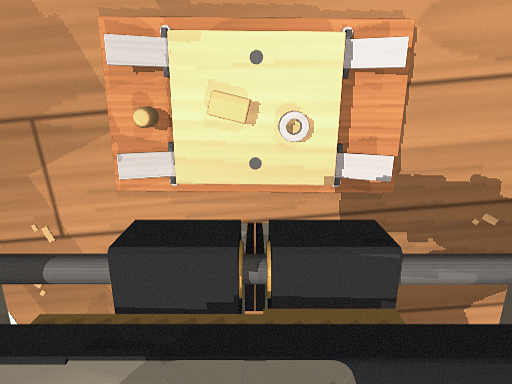

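The wrist view shows the plate's corners at about (168,28), (345,29), (337,185) and (173,185). All four shims are up, the plug is at (145,117) and the bush at (293,126).

Run:
```python
from h import *
p=np.load("w_p.npy");c=np.load("w_c.npy",allow_pickle=True).item()
hsv=cv2.cvtColor(p,cv2.COLOR_BGR2HSV);h=[int(v) for v in hsv[80,200]];print(h)
ct=plate(p,(90,0,420,210),(h[0]-5,40,int(h[2]*.7)),(h[0]+5,255,255))
w=np.array([ray(c,q,.058)[:2] for q in ct]).astype(np.float32)*1000
print(ct.min(0),ct.max(0),r:=cv2.minAreaRect(w)); print(cv2.boxPoints(r))
for q in [(168,28),(345,29),(337,185),(173,185)]: print(ray(c,q,.058))
m=np.array(r[0])/1000;yaw=np.radians(-5.); 
for i,(x,y) in enumerate([(-.062,.07),(-.062,-.07),(.062,-.07),(.062,.07)],1):
    R=np.array([[np.cos(yaw),-np.sin(yaw)],[np.sin(yaw),np.cos(yaw)]])
    print(i,m+R@[x,y],m+R@[x,y+np.sign(y)*.07])
# shim outer ends at 50mm
for q in [(106,50),(407,54),(391,168),(120,165)]: print(ray(c,q,.05))
```

```text
[29, 74, 242]
[168.  30.] [344. 169.] ((549.4993896484375, -26.81993865966797), (177.37075805664062, 140.54408264160156), 84.53135681152344)
[[ 471.09537 -108.40468]
 [ 610.9998  -121.79866]
 [ 627.90344   54.7648 ]
 [ 487.99896   68.15878]]
[0.62926841 0.05338472 0.058     ]
[ 0.61310724 -0.1220026   0.058     ]
[ 0.45266606 -0.11101976  0.058     ]
[0.46862807 0.07319423 0.058     ]
1 [0.49383622 0.04831735] [0.49993712 0.11805098]
2 [ 0.48163442 -0.09114991] [ 0.47553351 -0.16088354]
3 [ 0.60516256 -0.10195722] [ 0.59906166 -0.17169085]
4 [0.61736436 0.03751003] [0.62346526 0.10724366]
[0.61588469 0.12236028 0.05      ]
[ 0.58505429 -0.18789295  0.05      ]
[ 0.46508738 -0.17440445  0.05      ]
[0.49510989 0.13172858 0.05      ]
```

{"name": "step_arm", "arguments": {"moves": [[[-0.2, -1.8, -4, 0, 0], [-0.2, -1.8, -4, 0, 0], [-0.2, -1.8, -4, 0, 0], [-0.2, -1.6, -3, 0, 0], [-0.2, 0, -2.6, 0, 0], [0, 0, -0.4, 0, 0], [0, 0, 0, 0, 0], [0, 0, 0, 0, 0]]]}}

```text
clock: 2.95
tool_pos: [0.4754, -0.0908, 0.078]
orientation: [-180.0, -0.1, -4.9]
force: [0.1, 0.6, 0.1]
opening: 0.0004
gripper_force: 0.0
```

{"name": "step_arm", "arguments": {"moves": [[[0, 0, -0.5, 0, 0], [0, 0, -0.3, 0, 0], [0, 0, -0.2, 0, 0], [0, 0, -0.2, 0, 0], [0, 0, 0, 0, 0], [0, 0, 0, 0, 0]]]}}

```text
clock: 3.55
tool_pos: [0.4742, -0.0918, 0.0645]
orientation: [180.0, 0.0, -5.0]
force: [0.3, 0.3, 0.2]
opening: 0.0005
gripper_force: 0.0
```

{"name": "step_arm", "arguments": {"moves": [[[0, 0, -0.4, 0, 0], [0, 0, -0.2, 0, 0], [0, 0, -0.2, 0, 0], [0, 0, 0, 0, 0], [0, 0, 0, 0, 0]]]}}

```text
clock: 4.05
tool_pos: [0.4742, -0.092, 0.0571]
orientation: [180.0, 0.0, -4.9]
force: [-2.2, 0.2, 9.2]
opening: 0.0006
gripper_force: 5.0
```

{"name": "step_arm", "arguments": {"moves": [[[0, 0, -0.1, 0, 0], [0, 0, -0.1, 0, 0], [0, 0, 0, 0, 0], [0, 0, 0, 0, 0]]]}}

```text
clock: 4.45
tool_pos: [0.4744, -0.0923, 0.0564]
orientation: [179.9, -0.0, -4.9]
force: [-7.6, -0.3, 25.3]
opening: 0.0005
gripper_force: 12.7
```

Corner 2 is firm (25 N at under 2 mm). Next is corner 1.

{"name": "step_arm", "arguments": {"moves": [[[0, 0, 2.5, 0, 0], [0.2, 2.5, 2, 0, 0], [0.3, 3.5, 0, 0, 0], [0.3, 3.5, 0, 0, 0], [0.2, 2.5, 0, 0, 0], [0.2, 2, -1.5, 0, 0], [0, 0, -1.5, 0, 0], [0, 0, -0.5, 0, 0], [0, 0, 0, 0, 0], [0, 0, 0, 0, 0]]]}}

```text
clock: 5.45
tool_pos: [0.4863, 0.048, 0.0649]
orientation: [180.0, -0.0, -5.0]
force: [1.0, -0.1, 0.6]
opening: 0.0008
gripper_force: 0.0
```

{"name": "step_arm", "arguments": {"moves": [[[0, 0, -0.3, 0, 0], [0, 0, -0.2, 0, 0], [0, 0, -0.2, 0, 0], [0, 0, -0.2, 0, 0], [0, 0, 0, 0, 0], [0, 0, 0, 0, 0]]]}}

```text
clock: 6.05
tool_pos: [0.4864, 0.0484, 0.0569]
orientation: [-180.0, -0.0, -4.9]
force: [-6.2, 1.4, 16.6]
opening: 0.0005
gripper_force: 8.4
```

Corner 1 is firm. Next is corner 4.

{"name": "step_arm", "arguments": {"moves": [[[0, 0, 2.5, 0, 0], [2.2, -0.2, 2, 0, 0], [3, -0.3, 0, 0, 0], [3, -0.3, 0, 0, 0], [2.2, -0.2, 0, 0, 0], [2, -0.1, -1.5, 0, 0], [0, 0, -1.5, 0, 0], [0, 0, -0.6, 0, 0], [0, 0, 0, 0, 0], [0, 0, 0, 0, 0]]]}}

```text
clock: 7.05
tool_pos: [0.6101, 0.0373, 0.0651]
orientation: [180.0, -0.0, -4.9]
force: [0.0, -0.6, 0.4]
opening: 0.0005
gripper_force: 0.0
```

{"name": "step_arm", "arguments": {"moves": [[[0, 0, -0.3, 0, 0], [0, 0, -0.2, 0, 0], [0, 0, -0.2, 0, 0], [0, 0, -0.1, 0, 0], [0, 0, 0, 0, 0], [0, 0, 0, 0, 0]]]}}

```text
clock: 7.65
tool_pos: [0.6104, 0.0375, 0.0574]
orientation: [-180.0, -0.0, -5.0]
force: [-1.9, 2.0, 5.2]
opening: 0.0004
gripper_force: 3.1
```

{"name": "step_arm", "arguments": {"moves": [[[0, 0, -0.1, 0, 0], [0, 0, 0, 0, 0], [0, 0, 0, 0, 0]]]}}

```text
clock: 7.95
tool_pos: [0.6105, 0.0375, 0.0571]
orientation: [-180.0, -0.1, -4.9]
force: [-4.1, 1.6, 11.8]
opening: 0.0003
gripper_force: 5.7
```

Corner 4 is firm. That leaves corner 3, so I'll check it and press it deeper.

{"name": "step_arm", "arguments": {"moves": [[[0, 0, 2.5, 0, 0], [-0.2, -2.5, 2, 0, 0], [-0.3, -3.5, 0, 0, 0], [-0.3, -3.5, 0, 0, 0], [-0.2, -2.5, 0, 0, 0], [-0.2, -2, -1.5, 0, 0], [0, 0, -1.5, 0, 0], [0, 0, -0.5, 0, 0], [0, 0, 0, 0, 0], [0, 0, 0, 0, 0]]]}}

```text
clock: 8.95
tool_pos: [0.5986, -0.1023, 0.0661]
orientation: [180.0, -0.0, -4.9]
force: [1.2, 0.5, 0.0]
opening: 0.0006
gripper_force: 0.0
```

{"name": "step_arm", "arguments": {"moves": [[[0, 0, -0.4, 0, 0], [0, 0, -0.2, 0, 0], [0, 0, -0.2, 0, 0], [0, 0, -0.2, 0, 0], [0, 0, 0, 0, 0], [0, 0, 0, 0, 0]]]}}

```text
clock: 9.55
tool_pos: [0.5984, -0.1026, 0.0557]
orientation: [-180.0, -0.0, -5.0]
force: [0.7, -0.2, 1.6]
opening: 0.0003
gripper_force: 0.6
```

It gives softly (56 mm at only 1.6 N). I'll press further.

{"name": "step_arm", "arguments": {"moves": [[[0, 0, -0.2, 0, 0], [0, 0, -0.2, 0, 0], [0, 0, -0.1, 0, 0], [0, 0, 0, 0, 0], [0, 0, 0, 0, 0], [0, 0, 0, 0, 0]]]}}

```text
clock: 10.15
tool_pos: [0.599, -0.103, 0.0516]
orientation: [180.0, -0.1, -4.9]
force: [-0.2, -0.5, 7.8]
opening: 0.0004
gripper_force: 4.4
```

Corner 3 rocks (bottomed at 51.6 mm). Releasing it, then going over to shim 3.

{"name": "step_arm", "arguments": {"moves": [[[0, 0, 1.5, 0, 0], [0, 0, 1.5, 0, 0], [-0.3, -2.5, 0, 0, 0], [-0.3, -2.5, 0, 0, 0], [-0.2, -2, 0, 0, 0], [0, 0, -1.0, 0, 0], [0, 0, -1.0, 0, 0], [0, 0, 0, 0, 0], [0, 0, 0, 0, 0]]]}}

```text
clock: 11.05
tool_pos: [0.5898, -0.1721, 0.0598]
orientation: [180.0, 0.1, -4.9]
force: [-0.1, 0.5, -0.4]
opening: 0.0007
gripper_force: 0.0
```

{"name": "step_arm", "arguments": {"moves": [[[0, 0, -0.5, 0, 0], [0, 0, -0.4, 0, 0], [0, 0, -0.4, 0, 0], [0, 0, -0.4, 0, 0], [0, 0, -0.3, 0, 0], [0, 0, 0, 0, 0], [0, 0, 0, 0, 0]]]}}

```text
clock: 11.75
tool_pos: [0.5899, -0.1726, 0.0402]
orientation: [-180.0, 0.0, -5.0]
force: [0.4, -0.6, 1.1]
opening: 0.0005
gripper_force: 0.0
```

{"name": "step_arm", "arguments": {"moves": [[[0, 0, -0.3, 0, 0], [0, 0, -0.3, 0, 0], [0, 0, -0.2, 0, 0], [0, 0, -0.1, 0, 0], [0, 0, 0, 0, 0], [0, 0, 0, 0, 0], [0, 0, 0, 0, 0]]]}}

```text
clock: 12.45
tool_pos: [0.5902, -0.173, 0.032]
orientation: [180.0, -0.0, -5.0]
force: [-2.9, -2.3, 6.4]
opening: 0.0006
gripper_force: 3.2
```

{"name": "step_arm", "arguments": {"moves": [[[0, 0, -0.1, 0, 0], [0, 0, -0.1, 0, 0], [0, 0, 0, 0, 0], [0, 0, 0, 0, 0], [0, 0, 0, 0, 0]]]}}

```text
clock: 12.95
tool_pos: [0.5904, -0.173, 0.0315]
orientation: [180.0, -0.1, -4.9]
force: [-6.9, 0.2, 18.8]
opening: 0.0007
gripper_force: 9.2
```

{"name": "step_arm", "arguments": {"moves": [[[0, 0, 2, 0, 0], [0, 0, 4, 0, 0], [0, 2, 4, 0, 0], [-2, 3, 4, 0, 0], [-2, 3, 4, 0, 0], [-2, 3, 3, 0, 0], [-2, 2, 0, 0, 0], [-2, 1, 0, 0, 0], [0, 0, 0, 0, 0], [0, 0, 0, 0, 0]]]}}

```text
clock: 13.95
tool_pos: [0.493, -0.0365, 0.234]
orientation: [-180.0, -0.0, -4.9]
force: [0.5, -0.4, -0.7]
opening: 0.0006
gripper_force: 0.0
```

Run:
```python
from h import *
from plant import viewer,ctrl
o=ctrl.get_obs();print(o['clock'],o['tool_pos'],o['force'])
p,d=viewer.snapshot("wrist"); cv2.imwrite("pics/w2.png",p)
```

```text
13.95 [ 0.49295088 -0.03650711  0.23402497] [ 0.46516639 -0.35868943 -0.6821618 ]
```

View pics/w2.png

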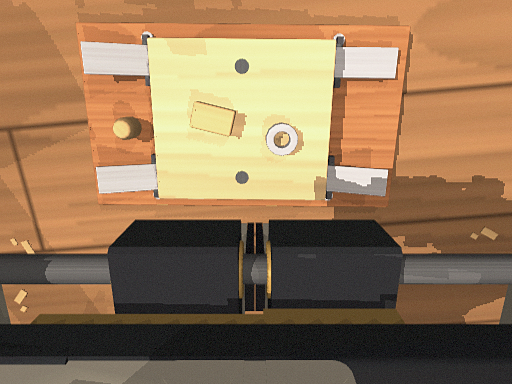

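The second wrist view shows shim 3 at (367,62) flat, and the other three still raised. The bush, offcut and plug haven't moved, and the tool is clear. The hard stop at 31.5 mm under 19 N agrees with a fully flat shim.

```bash
python3 -c "
from plant import close_job
print(close_job())"
```

```text
the job is handed in; nothing more can be done
None
```

Corner 3 (far right) was the rocking corner; I pressed its shim down to the hard stop, left the other three standing, drew the arm clear and handed the job in at about 14 s of the 48 s allowed; no verdict came back.

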